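Weigh the tin from behind the canisters

ROBOT

A 6-joint arm with a two-finger parallel gripper is mounted at the origin on the work surface. World frame = base frame: x ahead of the robot, y to its left, z up, the work surface at z = 0. Lengths are in mm, angles in rad, forces in N, time in s.
With the tool pointing down it reaches from about 350 to 975 mm from the base axis. Payload 7.1 kg.
Tool frame: the origin (TCP) lies midway between the tips of the shut fingers; the grasp point (between the pads) lies 19 mm behind it (ctrl.grasp_offset is the distance from the TCP to the grasp point, in mm); z points along the fingers, y is the line along which they close (so a half turn about z gives the same grasp; the last joint's range is limited). The gripper opens to 88 mm and grips with 3 to 60 N. Pads are 20 mm wide; open, the fingers measure 115 mm over their backs; the gripper's body (75 mm by 178 mm) begins 61 mm behind the grasp point.
Start: joints at [1.26, 0.423, 1.63, -0, 1.089, -0.019], TCP at [179.766, 598.572, 222.675] pointing down, gripper open.
Joint ranges: [-3, 3], [-0.9, 2.11], [0.09, 2.58], [-1.31, 4.45], [0.11, 2.69], [-2.54, 2.54]. Speed limits (rad/s): [2.39, 2.39, 3.01, 3.14, 3.14, 3.14].

INTERFACE

Orientations are given as a rotation vector (axis times angle).
In Python, from workcell import ctrl gives the robot as it stands. The module is installed in compiled form; this text tells all that it offers.
- The arm moves only by the tool servo_tool, never from a script. Its argument "rows" is a list of rows, each a list of 7 numbers: the turn, a rotation vector about the tool's x, y, z as a fraction of full scale, then the shift along the tool's x, y, z as a fraction of full scale, then the finger opening in mm, from 0 to 87.8. A call has 1 to 10 rows; each row is the pose to reach, as a shift and turn from the pose commanded when the call began, along the tool's axes at that moment; what a row does not reach only later rows make up. Full scale, the value 1, is 20 cm for a shift and 1.5 rad for a turn. A row lasts 1/8 s, in which the tool goes at most 62.5 mm and 10.7 degrees, less where a joint would pass 70% of its speed; a pose out of reach is approached as far as the arm can. A call with a number of a shift or a turn outside -1 to 1 is refused whole. A call with a gripper value outside its range is refused whole. The fingers move at their own pace and stop on an object; the grip force is fixed at half the most. Time passes only in rows, so rows that repeat a pose let the fingers close. It gives the time, the measured TCP pose, the force, the opening and the grip force at its end, in the units of the state.
- ctrl.get_obs(): the state, without advancing time (a new reading comes with each control period).
- ctrl.get_image(name): name is "scene" or "top" or "wrist"; returns (picture, depth): 400x640x3 uint8, red, green, blue; 400x640 float32, mm along the optical axis (not along the pixel's ray), 0 where there is no reading.
- ctrl.camera_info(name): a dict with "intrinsics" (3x3 intrinsics, pixels), "k1" (the pictures are not rectified: a ray, as slopes to the right and down, at radius r is drawn at 1 + k1 r^2 times it, then the intrinsics apply), "R" (3x3) and "t" (3): a world point X has camera coordinates R X + t. Camera axes: x right, y down, z forward; pixel columns grow to the right and rows downward; lengths in mm; the calibration is good to about 2 mm. A picture is of the moment at which its call begins: read the wrist's pose just before it. camera_info takes no time and is no camera call; for the wrist camera it gives the pose at the moment of the call.
- ctrl.close_job(): hands the job in; it is judged then, once.
The state is a dict: "t": time; "qpos": joint angles; "qvel": joint speeds; "joint_torque": joint torques, N m; "ee_pos": TCP position; "orientation": TCP orientation; "ft_force": force on the tool from outside, world axes, zero at the start; "moment": the same for the moment, N m; "width": finger opening in mm; "grasp_force": force on a finger pad.
Only numpy, scipy, OpenCV 4.12 (cv2) and the standard library are available. Lean on these libraries where they do the work, as an engineer would, in place of code of your own. Each camera call takes 0.05 s, during which the arm holds its last target. There are 200 camera calls.

TASK

Clear the red canister, the green jar and the white bottle off the wooden stock board and stand all three in the shallow blue tray; only then take the small brass tin from behind them and set it in the middle of the steel pan of the scale. After that, put the three back upright, each in the middle of the pad of its own colour. Never tip any of them over.

Things in the scene. Friction and masses are not known exactly. Their poses are not given: they have to be found in the camera images.
- red_can: Red canister with a yellow band and red lid: upright cylinder 56 mm in diameter (lid 57 mm), 120 mm tall, about 0.2 kg, loose. Origin at the centre of its underside, z up. It starts on the red pad; its yaw is arbitrary.
- green_jar: Green jar with a green lid and a thin steel band under it: upright cylinder 54 mm in diameter (lid 55 mm, the top 18 mm), 112 mm tall, about 0.25 kg, loose. Origin at the centre of its underside, z up. It starts on the green pad.
- white_bottle: White bottle: body 56 mm in diameter up to 82 mm, then a shoulder and a cylindrical white cap 40 mm in diameter from 92 mm to the top at 125 mm, about 0.2 kg, loose. Origin at the centre of its underside, z up. It starts on the white pad.
- tin: Small low brass tin: upright cylinder 52 mm in diameter (lid 53 mm), 45 mm tall, about 0.18 kg, loose. Origin at the centre of its underside, z up. It starts directly on the dark wooden stock board (board 230 x 240 mm, top 15 mm above the work surface), at its middle, hemmed in by the other three about 70 mm away (centre to centre): one in front of it, towards the robot, and one on either side.
- pad_red: Red square pad, 68 x 68 mm and 3 mm thick, fixed on the stock board. Origin at the centre of its underside, so its top is 3 mm above it (18 mm above the work surface). Its x axis points away from the robot, along the board (the board may be turned by up to 0.3 rad). Which colour lies where on the board varies. Two low odds and ends (tape roll, cork block, under 20 mm tall) lie in the board's front corners.
- pad_green: Green square pad, same size, origin and axes as the red one.
- pad_white: White square pad, same size, origin and axes as the red one.
- tray: Shallow blue tray, the side area, fixed on the work surface, to the left or to the right of the board: 300 mm along its x axis, 140 mm along y, walls 4 mm thick and 16 mm tall. Origin at the centre of its underside; inner floor 4 mm above it. Room for the three things in a row along x, about 90 mm apart.
- pan (a point): Centre of the top surface of the scale's round steel pan (116 mm in diameter, 36 mm above the work surface). White kitchen scale, 170 x 150 mm, fixed on the work surface, on the other side of the board from the tray. z up. A vase and a cup up to 140 mm tall stand at the back of the table beyond the board, and equipment up to 165 mm tall along the back and side edges of the table.

How it is judged (in metres and radians):
On the way, in this order (a step that is already met when the one before it is completed fails the run):
1. red canister, green jar and white bottle all stand released in the blue tray (x of red_can in the frame of tray between -0.135 and 0.135 m and y of red_can in the frame of tray between -0.055 and 0.055 m and z of each of red_can, green_jar, white_bottle in the frame of tray below 0.014 m and linear speed of each of red_can, green_jar, white_bottle below 0.03 m/s and angle between each of red_can, green_jar, white_bottle's own z axis and vertical below 0.12 rad and contact force between each of red_can, green_jar, white_bottle and the fingers below 0.1 N and x of green_jar in the frame of tray between -0.135 and 0.135 m and y of green_jar in the frame of tray between -0.055 and 0.055 m and x of white_bottle in the frame of tray between -0.135 and 0.135 m and y of white_bottle in the frame of tray between -0.055 and 0.055 m), for 0.2 s.
2. with the three still in the tray, the tin stands released in the middle of the scale's pan (all of step 1 and horizontal distance between tin and pan below 0.015 m and z of tin in the frame of pan below 0.008 m and linear speed of tin below 0.03 m/s and angle between tin's own z axis and vertical below 0.12 rad and contact force between tin and the fingers below 0.1 N), for 0.2 s.
At the end, for the whole second after the job is handed in: The tin stands upright on the scale's pan with its centre within 15 mm of the pan's centre, and the red canister, green jar and white bottle stand upright each on the pad of its own colour, centre within 14 mm of the pad's centre; all released and at rest (horizontal distance between tin and pan below 0.015 m and z of tin in the frame of pan below 0.008 m and linear speed of each of tin, red_can, green_jar, white_bottle below 0.03 m/s and angle between each of tin, red_can, green_jar, white_bottle's own z axis and vertical below 0.12 rad and contact force between each of tin, red_can, green_jar, white_bottle and the fingers below 0.1 N and horizontal distance between red_can and pad_red below 0.014 m and z of red_can in the frame of pad_red below 0.01 m and horizontal distance between green_jar and pad_green below 0.014 m and z of green_jar in the frame of pad_green below 0.01 m and horizontal distance between white_bottle and pad_white below 0.014 m and z of white_bottle in the frame of pad_white below 0.01 m); the robot touches nothing.
It fails at once if the tin, canister, jar or bottle is tipped over (angle between any of red_can, green_jar, white_bottle, tin's own z axis and vertical above 0.9 rad).
It also fails if it takes over 144 s, if anything falls off the work surface, if the arm or the gripper's body presses on something with over 40 N, if the wrist force passes 120 N, or if a joint passes its speed limit or range.

## Working session

There is one attempt and no reset: what is moved stays moved. The work goes in short steps, Python scripts to look and compute and a tool call to move; the robot and the scene stay as the last step left them, time stands still between calls to the robot, and variables do not carry over. Pictures are saved under pics/ and viewed, at most 14 in all, crops included, and the job is handed in when it is done.

Besides the shell and the picture viewer there is one more tool, called by a JSON object that holds its "fn" and its "kwargs". servo_tool: Moves the arm, as the interface text tells. Its arguments: {"type":"object","properties":{"rows":{"type":"array","items":{"type":"array","items":{"type":"number"}}}},"required":["rows"]}

```bash
mkdir -p pics; python3 - <<'E'
from workcell import ctrl
import cv2,numpy as np
o=ctrl.get_obs();print({k:np.round(v,3) for k,v in o.items()},ctrl.grasp_offset)
for n in ("scene","top"):
    p,d=ctrl.get_image(n);cv2.imwrite(f"pics/{n}0.png",p[:,:,::-1]);np.savez(f"{n}0.npz",p=p,d=d)
    c=ctrl.camera_info(n);print(n,{k:np.round(v,3).tolist() for k,v in c.items()})
E
```

```text
{'t': np.float64(0.0), 'qpos': array([ 1.26 ,  0.424,  1.631, -0.   ,  1.089, -0.019]), 'qvel': array([-0.001, -0.001,  0.001, -0.001,  0.002,  0.001]), 'joint_torque': array([ 3.0000e-03, -5.4461e+01, -2.7368e+01,  6.4000e-02,  2.3000e-02,
       -0.0000e+00]), 'ee_pos': array([179.616, 598.04 , 221.912]), 'orientation': array([-4.570e-01, -3.108e+00,  2.000e-03]), 'ft_force': array([ 0.072,  0.552, -0.515]), 'moment': array([-0.002, -0.025, -0.038]), 'grasp_force': np.float64(0.0), 'width': np.float64(87.992)} 18.700000000000003
scene {'intrinsics': [[453.442, 0.0, 310.656], [0.0, 453.442, 202.193], [0.0, 0.0, 1.0]], 'k1': -0.067, 'R': [[-0.082, 0.997, 0.01], [0.641, 0.06, -0.766], [-0.764, -0.056, -0.643]], 't': [51.743, -337.954, 1524.518]}
top {'intrinsics': [[482.088, 0.0, 322.942], [0.0, 482.088, 200.486], [0.0, 0.0, 1.0]], 'k1': -0.028, 'R': [[0.009, -0.999, 0.032], [-0.987, -0.014, -0.158], [0.158, -0.03, -0.987]], 't': [-19.555, 580.417, 949.404]}
```

View pics/top0.png

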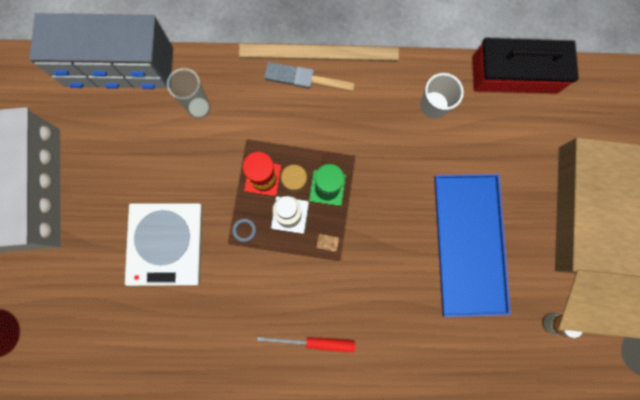

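View pics/scene0.png

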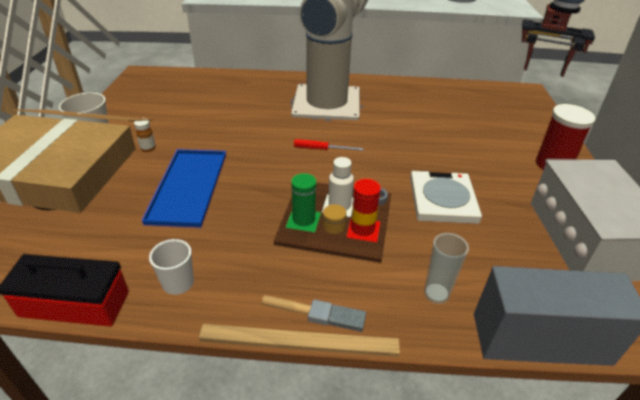

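The top view (up = +x, left = +y) shows the board at about (293,200). On it are red (259,168), the tin (293,177), green (328,182) and white (288,211). The blue tray is at (472,245), on the robot's right, and the pan is at (162,237). In the scene view everything stands upright, with clear space above the board.

```bash
cat > h.py <<'E'
import numpy as np,cv2
from workcell import ctrl
def shot(n,save=None):
    c=ctrl.camera_info(n)if n=="wrist" else None
    p,d=ctrl.get_image(n)
    if save: cv2.imwrite(f"pics/{save}.png",p[:,:,::-1])
    return p,d
def plane(n,uv,z,c=None):
    "pixels (N,2) -> world xy on the plane z"
    c=c or ctrl.camera_info(n);K=np.array(c["intrinsics"]);R=np.array(c["R"]);t=np.array(c["t"])
    q=(np.asarray(uv,float)-K[:2,2])/[K[0,0],K[1,1]];s=q.copy()
    for _ in range(8): s=q/(1+c["k1"]*(s**2).sum(1,keepdims=True))
    r=np.c_[s,np.ones(len(s))]@R;o=-R.T@t
    return (o+r*((z-o[2])/r[:,2])[:,None])[:,:2]
def cloud(n,d,c=None):
    "world points of every pixel by depth"
    c=c or ctrl.camera_info(n);K=np.array(c["intrinsics"]);R=np.array(c["R"]);t=np.array(c["t"])
    v,u=np.mgrid[:d.shape[0],:d.shape[1]];q=(np.c_[u.ravel(),v.ravel()]-K[:2,2])/[K[0,0],K[1,1]];s=q.copy()
    for _ in range(8): s=q/(1+c["k1"]*(s**2).sum(1,keepdims=True))
    X=(np.c_[s,np.ones(len(s))]*d.reshape(-1,1)-t)@R
    return X.reshape(*d.shape,3)
def comp(m,near=None):
    "largest component (or the one at pixel near)"
    n,l,s,c=cv2.connectedComponentsWithStats(m.astype(np.uint8))
    i=l[near[1],near[0]] if near and l[near[1],near[0]] else 1+np.argmax(s[1:,4])
    return l==i
def rect(n,m,z,c=None):
    "minAreaRect in world mm of a mask on plane z"
    k=max(cv2.findContours(m.astype(np.uint8),cv2.RETR_EXTERNAL,cv2.CHAIN_APPROX_NONE)[0],key=len)[:,0]
    return cv2.minAreaRect(plane(n,k,z,c).astype(np.float32))
def circ(n,m,z,c=None):
    k=max(cv2.findContours(m.astype(np.uint8),cv2.RETR_EXTERNAL,cv2.CHAIN_APPROX_NONE)[0],key=len)[:,0]
    e=cv2.fitEllipse(plane(n,k,z,c).astype(np.float32));return np.round(e[0],1),np.round(e[1],1)
E
python3 - <<'E'
from h import *
f=np.load("top0.npz");p,d=f["p"],f["d"];X=cloud("top",d);Z=X[:,:,2]
print("table z",np.median(Z[300:330,80:120]))
hsv=cv2.cvtColor(p,cv2.COLOR_RGB2HSV);H,S,V=cv2.split(hsv)
box=np.zeros_like(H,bool);box[135:265,225:360]=1
for n,h,near in (("red",138,(257,162)),("green",130,(329,176)),("white",143,(287,205)),("tin",60,(293,177))):
    m=comp(box&(abs(Z-h)<7)&(np.hypot(*(np.moveaxis(X[:,:,:2],2,0)-X[near[1],near[0],:2][:,None,None]))<45))
    print(n,"z",np.median(Z[m]).round(1),circ("top",m,h),X[m][:,:2].mean(0).round(1),m.sum())
print("board",rect("top",comp(box&(Z>8)),15))
m=comp((H>105)&(H<125)&(S>120)&(np.arange(640)>420)&(np.arange(640)<520));print("tray rim",rect("top",m,16), "floor z",np.median(Z[235:255,465:480]))
m=comp(cv2.inRange(p,(125,135,145),(175,180,190))[:, :210]>0,(162,237));print("pan",circ("top",m,36),m.sum(),"z",np.median(Z[230:245,155:170]),p[237,162])
for n,a,b in (("red",0,6),("green",50,75)):
    m=box&(S>120)&((H>=a)&(H<=b)|(n=="red")&(H>174))&(abs(Z-18)<6)
    print("pad",n,rect("top",comp(m),18))
m=comp(box&(S<60)&(V>150)&(abs(Z-18)<6));print("pad white",rect("top",m,18))
E
```

```text
table z -2.178185729479206
red z 136.5 (array([629.4, 113.3]), array([53. , 55.4])) [629.7 113.5] 673
green z 128.5 (array([611.1, -20.8]), array([52.3, 53.3])) [611.3 -20.8] 626
white z 141.2 (array([552.4,  59.7]), array([37.4, 37.9])) [552.6  59.8] 349
tin z 58.4 (array([626.4,  49.3]), array([50.3, 50.9])) [626.7  49.4] 504
board ((587.9757080078125, 51.61254119873047), (237.26470947265625, 231.52183532714844), 81.99232482910156)
tray rim ((498.1063232421875, -330.5809631347656), (297.66351318359375, 140.9412078857422), 1.838082194328308) floor z 2.4991732817525856
pan (array([518.7, 319.7]), array([ 64.8, 114.6])) 1180 z 34.47367396408641 [160 175 186]
pad red ((633.5404052734375, 120.86466217041016), (83.52633666992188, 72.7356948852539), 83.36527252197266)
pad green ((615.1822509765625, -22.65723419189453), (69.43360137939453, 72.5913314819336), 82.64432525634766)
pad white ((555.6986083984375, 56.07600021362305), (70.00843048095703, 73.18580627441406), 81.69432067871094)
```

{"fn": "servo_tool", "kwargs": {"rows": [[0,0,-0.065,-0.28,-0.23,0,87],[0,0,-0.13,-0.57,-0.46,0,87],[0,0,-0.195,-0.85,-0.68,0,87],[0,0,-0.195,-0.85,-0.68,0,87],[0,0,-0.195,-0.85,-0.68,0,87],[0,0,-0.195,-0.85,-0.68,0,87]]}}

```text
t: 0.85
ee_pos: [303.2, 420.0, 222.7]
orientation: [0.001, -3.141, -0.001]
ft_force: [-0.7, -0.3, -1.1]
width: 86.9
grasp_force: 0.0
```

```bash
python3 - <<'E'
from h import *
from scipy.spatial.transform import Rotation as R
o=ctrl.get_obs();print(o["t"],o["ee_pos"],R.from_rotvec(o["orientation"]).as_matrix().round(3))
f=np.load("top0.npz");p,d=f["p"],f["d"];X=cloud("top",d);Z=X[:,:,2]
for q in ((162,237),(185,237),(195,237),(162,215),(140,250),(175,225)):print(q,p[q[1],q[0]],X[q[1],q[0]].round())
g=cv2.cvtColor(p,cv2.COLOR_RGB2GRAY)
m=comp((g>130)&(g<200)&(np.arange(640)<198)&(np.arange(640)>128)&(np.arange(400)[:,None]>206)&(np.arange(400)[:,None]<268),(162,237))
print("pan",circ("top",m,36),m.sum())
print("scale",rect("top",comp((g>120)&(np.arange(640)>118)&(np.arange(640)<210)&(Z>12)),28))
E
```

```text
0.85 [303.22297396 420.03054188 222.66765648] [[-1. -0. -0.]
 [-0.  1.  0.]
 [ 0.  0. -1.]]
(162, 237) [160 175 186] [502. 317.  33.]
(185, 237) [164 178 188] [503. 269.  36.]
(195, 237) [245 248 249] [504. 251.  23.]
(162, 215) [162 176 187] [547. 319.  35.]
(140, 250) [163 178 189] [475. 360.  32.]
(175, 225) [163 175 187] [527. 290.  37.]
pan (array([501.8, 316.6]), array([110.3, 111.6])) 2388
scale ((489.2789001464844, 314.875732421875), (168.92308044433594, 151.564453125), 0.7405123114585876)
```

{"fn": "servo_tool", "kwargs": {"rows": [[0,0,0,-0.155,-0.225,0,87],[0,0,0,-0.31,-0.45,0,87],[0,0,0,-0.465,-0.675,0,87],[0,0,0,-0.62,-0.9,0,87],[0,0,0,-0.62,-0.9,0,87]]}}

```text
t: 1.48
ee_pos: [429.0, 238.5, 222.7]
orientation: [0.003, 3.141, -0.0]
ft_force: [-0.8, -0.3, -0.2]
width: 87.1
grasp_force: 0.0
```

{"fn": "servo_tool", "kwargs": {"rows": [[0,0,0,-0.155,-0.225,0,87],[0,0,0,-0.31,-0.45,0,87],[0,0,0,-0.465,-0.675,0,87],[0,0,0,-0.625,-0.9,0,87],[0,0,0,-0.625,-0.9,0,87],[0,0,0,-0.625,-0.9,0,87]]}}

```text
t: 2.22
ee_pos: [552.1, 61.3, 222.2]
orientation: [0.003, -3.14, -0.001]
ft_force: [-0.6, -1.1, -0.5]
width: 87.2
grasp_force: 0.0
```

```bash
python3 - <<'E'
from h import *
c=ctrl.camera_info("wrist");p,d=shot("wrist","w1");print(ctrl.get_obs()["ee_pos"]);np.savez("w1.npz",p=p,d=d)
X=cloud("wrist",d,c)
for n,h in (("red",138),("green",130),("white",143),("tin",60)):
    e=dict(red=(629,113),green=(611,-21),white=(552,60),tin=(626,49))[n]
    m=(abs(X[:,:,2]-h)<7)&(np.hypot(X[:,:,0]-e[0],X[:,:,1]-e[1])<45)
    if m.sum()>50: m=comp(m);print(n,np.median(X[m][:,2]).round(1),circ("wrist",m,h,c),m.sum())
E
```

```text
[551.86880078  61.52750523 222.31422156]
red 138.5 (array([626.6, 113.1]), array([48.3, 60.5])) 2005
green 130.4 (array([606.8, -18.5]), array([50.8, 52.8])) 934
white 143.5 (array([549.2,  61.4]), array([38.4, 39.7])) 1480
tin 60.6 (array([624.6,  51. ]), array([49.7, 52.4])) 1211
```

View pics/w1.png

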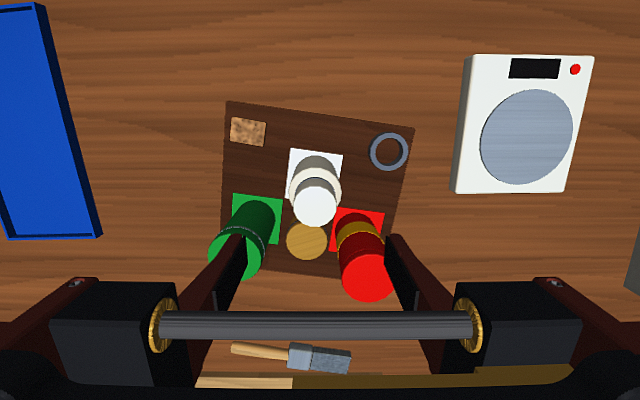

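The wrist view shows the bottle cap at (315,203), midway between the fingers, with the tin at (307,241) behind it. Red is at (367,278) and green at (235,255), both clear of the fingers at cap height. The wrist and top views agree to about 3 mm.

{"fn": "servo_tool", "kwargs": {"rows": [[0,0,0,0,-0.005,0.2,87],[0,0,0,0.005,-0.005,0.4,87],[0,0,0,0.005,-0.005,0.55,87],[0,0,0,0.005,-0.005,0.55,87],[0,0,0,0.005,-0.005,0.55,30],[0,0,0,0.005,-0.005,0.55,30],[0,0,0,0.005,-0.005,0.55,30],[0,0,0,0.005,-0.005,0.55,30],[0,0,0,0.005,-0.005,0.55,30],[0,0,0,0.005,-0.005,0.55,30]]}}

```text
t: 3.52
ee_pos: [551.8, 58.5, 112.8]
orientation: [-0.001, 3.141, 0.0]
ft_force: [0.1, 0.7, 1.1]
width: 39.2
grasp_force: 30.0
```

{"fn": "servo_tool", "kwargs": {"rows": [[0,0,0,0,0,-0.1,30],[0,0,0,0,0,-0.25,30],[0,0,0,0.18,-0.15,-0.25,30],[0,0,0,0.36,-0.35,-0.25,30],[0,0,0,0.54,-0.55,-0.25,30],[0,0,0,0.72,-0.75,-0.25,30],[0,0,0,0.72,-0.95,-0.25,30],[0,0,0,0.72,-0.95,-0.25,30]]}}

```text
t: 4.53
ee_pos: [407.6, -133.5, 162.8]
orientation: [0.005, 3.141, -0.001]
ft_force: [0.0, 0.0, -2.9]
width: 39.2
grasp_force: 30.0
```

{"fn": "servo_tool", "kwargs": {"rows": [[0,0,0,0,-0.25,0,30],[0,0,0,0,-0.5,0,30],[0,0,0,0,-0.75,0,30],[0,0,0,0,-0.95,0,30],[0,0,0,0,-1.0,0,30],[0,0,0,0,-1.0,0.15,30],[0,0,0,0,-1.0,0.26,30],[0,0,0,0,-1.0,0.3,30],[0,0,0,0,-1.0,0.31,30],[0,0,0,0,-1.0,0.31,30]]}}

```text
t: 5.78
ee_pos: [408.5, -331.4, 101.2]
orientation: [-0.002, 3.141, -0.001]
ft_force: [1.7, 0.0, -2.4]
width: 39.5
grasp_force: 30.0
```

{"fn": "servo_tool", "kwargs": {"rows": [[0,0,0,0,0,0.007,30],[0,0,0,0,0,0.007,50],[0,0,0,0,0,0.007,65],[0,0,0,0,0,0.007,87],[0,0,0,0,0,0.007,87],[0,0,0,0,0,0.007,87],[0,0,0,0,0,-0.15,87],[0,0,0,0,0,-0.4,87],[0,0,0,0,0,-0.55,87],[0,0,0,0,0,-0.55,87]]}}

```text
t: 7.02
ee_pos: [409.2, -332.5, 213.0]
orientation: [-0.001, 3.138, -0.005]
ft_force: [0.8, -0.2, -0.3]
width: 86.8
grasp_force: 0.0
```

{"fn": "servo_tool", "kwargs": {"rows": [[0,0,0,-0.2,0.25,0,87],[0,0,0,-0.4,0.5,0,87],[0,0,0,-0.6,0.75,0,87],[0,0,0,-0.8,1.0,0,87],[0,0,0,-1.0,1.0,0,87],[0,0,0,-1.0,1.0,0,87]]}}

```text
t: 7.78
ee_pos: [609.5, -130.1, 208.8]
orientation: [0.005, -3.141, -0.0]
ft_force: [0.2, -0.1, 0.5]
width: 87.1
grasp_force: 0.0
```

{"fn": "servo_tool", "kwargs": {"rows": [[0,0,0,0,0.25,0,87],[0,0,0,0,0.5,0,87],[0,0,0,0,0.56,0,87],[0,0,0,0,0.56,0,87]]}}

```text
t: 8.28
ee_pos: [606.8, -19.6, 209.9]
orientation: [0.003, -3.14, 0.0]
ft_force: [-0.5, -0.9, 0.0]
width: 87.1
grasp_force: 0.0
```

```bash
cat > look.py <<'E'
from h import *
import sys
c=ctrl.camera_info("wrist");p,d=shot("wrist",sys.argv[1]);print(ctrl.get_obs()["ee_pos"].round(1))
X=cloud("wrist",d,c)
for a in sys.argv[2:]:
    h,x,y=map(float,a.split(","))
    m=(abs(X[:,:,2]-h)<7)&(np.hypot(X[:,:,0]-x,X[:,:,1]-y)<45)
    if m.sum()>50: m=comp(m);print(a,np.median(X[m][:,2]).round(1),circ("wrist",m,h,c),m.sum())
E
python3 look.py w2 130,609,-20 60,625,50 138,628,113
```

```text
[607.1 -20.3 210.2]
130,609,-20 130.6 (array([608.5, -19.5]), array([53.4, 55. ])) 2744
60,625,50 60.6 (array([623.6,  50. ]), array([50.4, 52.9])) 1554
138,628,113 138.5 (array([626.5, 114.4]), array([55.3, 59.3])) 2910
```

{"fn": "servo_tool", "kwargs": {"rows": [[0,0,0,-0.007,0.004,0.25,87],[0,0,0,-0.007,0.004,0.5,87],[0,0,0,-0.007,0.004,0.7,87],[0,0,0,-0.007,0.004,0.7,87],[0,0,0,-0.007,0.004,0.7,45],[0,0,0,-0.007,0.004,0.7,45],[0,0,0,-0.007,0.004,0.7,45],[0,0,0,-0.007,0.004,0.7,45],[0,0,0,-0.007,0.004,0.7,45]]}}

```text
t: 9.45
ee_pos: [610.0, -18.7, 71.8]
orientation: [-0.001, 3.14, -0.001]
ft_force: [-1.0, -1.5, 6.7]
width: 54.4
grasp_force: 30.0
```

{"fn": "servo_tool", "kwargs": {"rows": [[0,0,0,0,0,-0.1,45],[0,0,0,0,0,-0.25,45],[0,0,0,0.05,-0.2,-0.25,45],[0,0,0,0.11,-0.4,-0.25,45],[0,0,0,0.11,-0.6,-0.25,45],[0,0,0,0.11,-0.8,-0.25,45],[0,0,0,0.11,-0.95,-0.25,45],[0,0,0,0.11,-0.95,-0.25,45]]}}

```text
t: 10.45
ee_pos: [587.2, -210.4, 121.4]
orientation: [0.003, 3.141, -0.0]
ft_force: [-0.5, 0.7, -1.6]
width: 54.4
grasp_force: 30.0
```

{"fn": "servo_tool", "kwargs": {"rows": [[0,0,0,0,-0.25,0,45],[0,0,0,0,-0.5,0,45],[0,0,0,0,-0.59,0,45],[0,0,0,0,-0.59,0.1,45],[0,0,0,0,-0.59,0.25,45],[0,0,0,0,-0.59,0.3,45],[0,0,0,0,-0.59,0.31,45],[0,0,0,0,-0.59,0.31,45]]}}

```text
t: 11.45
ee_pos: [587.6, -325.7, 58.7]
orientation: [0.002, -3.142, -0.0]
ft_force: [-0.3, -0.6, -1.6]
width: 54.6
grasp_force: 30.0
```

{"fn": "servo_tool", "kwargs": {"rows": [[0,0,0,0,0,0.007,45],[0,0,0,0,0,0.007,57],[0,0,0,0,0,0.007,70],[0,0,0,0,0,0.007,87],[0,0,0,0,0,0.007,87],[0,0,0,0,0,-0.2,87],[0,0,0,0,0,-0.45,87],[0,0,0,0,0,-0.7,87],[0,0,0,0,0,-0.76,87],[0,0,0,0,0,-0.76,87]]}}

```text
t: 12.7
ee_pos: [587.5, -326.7, 211.1]
orientation: [-0.001, 3.141, -0.001]
ft_force: [0.0, 0.5, -1.3]
width: 86.9
grasp_force: 0.0
```

{"fn": "servo_tool", "kwargs": {"rows": [[0,0,0,-0.05,0.25,0,87],[0,0,0,-0.1,0.5,0,87],[0,0,0,-0.15,0.75,0,87],[0,0,0,-0.2,1.0,0,87],[0,0,0,-0.2,1.0,0,87]]}}

```text
t: 13.32
ee_pos: [626.4, -123.1, 208.1]
orientation: [0.008, -3.138, -0.002]
ft_force: [-0.3, -1.0, -0.4]
width: 87.2
grasp_force: 0.0
```

{"fn": "servo_tool", "kwargs": {"rows": [[0,0,0,0,0.25,0,87],[0,0,0,0,0.5,0,87],[0,0,0,0,0.75,0,87],[0,0,0,0,1.0,0,87],[0,0,0,0,1.0,0,87]]}}

```text
t: 13.95
ee_pos: [626.2, 75.3, 208.8]
orientation: [0.006, -3.139, 0.0]
ft_force: [-0.9, 0.5, -0.2]
width: 87.0
grasp_force: 0.0
```

{"fn": "servo_tool", "kwargs": {"rows": [[0,0,0,-0.005,0.19,0,87],[0,0,0,-0.005,0.19,0.1,87],[0,0,0,-0.005,0.19,0.35,87],[0,0,0,-0.005,0.19,0.55,87],[0,0,0,-0.005,0.19,0.67,87],[0,0,0,-0.005,0.19,0.67,87],[0,0,0,-0.005,0.19,0.67,45],[0,0,0,-0.005,0.19,0.67,45],[0,0,0,-0.005,0.19,0.67,45],[0,0,0,-0.005,0.19,0.67,45]]}}

```text
t: 15.2
ee_pos: [628.6, 111.7, 77.6]
orientation: [-0.002, 3.14, 0.0]
ft_force: [0.5, 1.0, 2.6]
width: 56.3
grasp_force: 30.0
```

{"fn": "servo_tool", "kwargs": {"rows": [[0,0,0,0,0,0,45],[0,0,0,0,0,-0.1,45],[0,0,0,0,0,-0.35,45],[0,0,0,0.1,-0.1,-0.35,45],[0,0,0,0.3,-0.3,-0.35,45],[0,0,0,0.5,-0.5,-0.35,45],[0,0,0,0.64,-0.7,-0.35,45],[0,0,0,0.64,-0.95,-0.35,45],[0,0,0,0.64,-0.95,-0.35,45]]}}

```text
t: 16.32
ee_pos: [500.1, -81.3, 147.7]
orientation: [0.005, 3.14, -0.001]
ft_force: [0.1, -0.1, -1.9]
width: 56.1
grasp_force: 29.9
```

{"fn": "servo_tool", "kwargs": {"rows": [[0,0,0,0.01,-0.25,0,45],[0,0,0,0.01,-0.5,0,45],[0,0,0,0.01,-0.75,0,45],[0,0,0,0.01,-0.95,0,45],[0,0,0,0.01,-0.95,0,45]]}}

```text
t: 16.95
ee_pos: [498.8, -270.4, 147.2]
orientation: [0.003, 3.141, -0.001]
ft_force: [0.3, 0.2, -2.8]
width: 56.2
grasp_force: 29.9
```

{"fn": "servo_tool", "kwargs": {"rows": [[0,0,0,0,-0.2,0,45],[0,0,0,0,-0.29,0,45],[0,0,0,0,-0.29,0.2,45],[0,0,0,0,-0.29,0.36,45],[0,0,0,0,-0.29,0.41,45],[0,0,0,0,-0.29,0.415,45],[0,0,0,0,-0.29,0.415,45]]}}

```text
t: 17.82
ee_pos: [499.1, -326.6, 64.5]
orientation: [-0.002, 3.141, -0.001]
ft_force: [-0.3, -0.3, -2.1]
width: 55.9
grasp_force: 30.0
```

Then open, rise, and go back over the board to measure the pads and the tin.

{"fn": "servo_tool", "kwargs": {"rows": [[0,0,0,0,0,0.005,45],[0,0,0,0,0,0.005,59],[0,0,0,0,0,0.005,70],[0,0,0,0,0,0.005,87],[0,0,0,0,0,0.005,87],[0,0,0,0,0,-0.2,87],[0,0,0,0,0,-0.45,87],[0,0,0,0,0,-0.7,87],[0,0,0,0,0,-0.75,87],[0,0,0,0,0,-0.75,87]]}}

```text
t: 19.08
ee_pos: [498.4, -326.6, 213.8]
orientation: [-0.001, 3.141, -0.001]
ft_force: [0.4, -0.1, 0.0]
width: 87.2
grasp_force: 0.0
```

{"fn": "servo_tool", "kwargs": {"rows": [[0,0,0,-0.15,0.25,0,87],[0,0,0,-0.3,0.5,0,87],[0,0,0,-0.45,0.75,0,87],[0,0,0,-0.6,1.0,0,87],[0,0,0,-0.6,1.0,0,87]]}}

```text
t: 19.7
ee_pos: [618.6, -122.9, 211.0]
orientation: [0.009, -3.138, -0.002]
ft_force: [-0.7, -1.1, 0.2]
width: 87.0
grasp_force: 0.0
```

{"fn": "servo_tool", "kwargs": {"rows": [[0,0,0,0,0.25,0,87],[0,0,0,0,0.5,0,87],[0,0,0,0,0.75,0,87],[0,0,0,0,0.88,0,87],[0,0,0,0,0.88,0,87],[0,0,0,0,0.88,0,87]]}}

```text
t: 20.45
ee_pos: [617.4, 48.1, 212.5]
orientation: [0.0, -3.14, 0.001]
ft_force: [0.3, -0.0, -0.3]
width: 87.0
grasp_force: 0.0
```

```bash
cat > pads.py <<'E'
from h import *
def hsv(p):return cv2.split(cv2.cvtColor(p,cv2.COLOR_RGB2HSV))
for n in ("wrist","top"):
    c=ctrl.camera_info(n);p,d=shot(n,"p_"+n);X=cloud(n,d,c);Z=X[:,:,2];H,S,V=hsv(p)
    board=(np.hypot(X[:,:,0]-600,X[:,:,1]-50)<170)&(Z<70)&(Z>5)
    for k,m in dict(red=(S>150)&((H<6)|(H>174)),green=(S>120)&(H>45)&(H<80),white=(S<50)&(V>150)).items():
        try:
            r=rect(n,comp(m&board&(abs(Z-18)<7)),18,c);print(n,"pad",k,np.round(r[0],1),np.round(r[1],1),round(r[2],1))
        except Exception as e: print(n,k,e)
    m=comp((abs(Z-60)<7)&board);print(n,"tin",np.median(Z[m]),circ(n,m,60,c))
c=ctrl.camera_info("top");
for k,h,xy in (("red",124,(498,-327)),("green",116,(588,-326)),("white",129,(408,-332))):
    m=comp((abs(Z-h)<7)&(np.hypot(X[:,:,0]-xy[0],X[:,:,1]-xy[1])<40));print(k,np.median(Z[m]),circ("top",m,h))
E
python3 pads.py;python3 -c "
import cv2,numpy as np
cv2.imwrite('pics/p_both.png',np.hstack([cv2.resize(cv2.imread('pics/p_%s.png'%n),(400,250)) for n in ('wrist','top')]))"
```

```text
wrist pad red [630.6 118.4] [69.4 68.7] 81.8
wrist pad green [611.3 -20.1] [68.1 68.2] 82.1
wrist pad white [551.6  58.9] [68.1 67.9] 82.0
wrist tin 60.56386061742225 (array([623.8,  51. ]), array([51. , 52.2]))
top red attempt to get argmax of an empty sequence
top green attempt to get argmax of an empty sequence
top pad white [632.7 -73.6] [0.  4.4] 90.0Traceback (most recent call last):
  File "pads.py", line 10, in <module>
    m=comp((abs(Z-60)<7)&board);print(n,"tin",np.median(Z[m]),circ(n,m,60,c))
  File "h.py", line 25, in comp
    i=l[near[1],near[0]] if near and l[near[1],near[0]] else 1+np.argmax(s[1:,4])
                                                               ~~~~~~~~~^^^^^^^^^
    return _wrapfunc(a, 'argmax', axis=axis, out=out, **kwds)
    return bound(*args, **kwds)
ValueError: attempt to get argmax of an empty sequence
```

View pics/p_both.png

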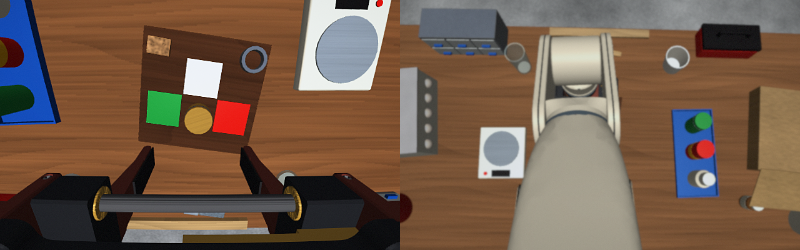

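The wrist view (left half) shows all three pads bare and the tin at about (198,121) in the half-size crop. The top view (right half) shows green, red and white upright in the tray at (695,122), (703,148) and (703,178).

{"fn": "servo_tool", "kwargs": {"rows": [[0,0,0,-0.033,0.01,0.25,87],[0,0,0,-0.033,0.01,0.5,87],[0,0,0,-0.033,0.01,0.75,87],[0,0,0,-0.033,0.01,0.95,87],[0,0,0,-0.033,0.01,0.95,87],[0,0,0,-0.033,0.01,0.95,40],[0,0,0,-0.033,0.01,0.95,40],[0,0,0,-0.033,0.01,0.95,40],[0,0,0,-0.033,0.01,0.95,40],[0,0,0,-0.033,0.01,0.95,40]]}}

```text
t: 21.8
ee_pos: [624.9, 51.3, 24.2]
orientation: [-0.001, 3.141, -0.0]
ft_force: [-1.2, -0.9, 4.5]
width: 52.2
grasp_force: 30.0
```

{"fn": "servo_tool", "kwargs": {"rows": [[0,0,0,0,0,-0.1,40],[0,0,0,0,0,-0.35,40],[0,0,0,0.1,0.1,-0.6,40],[0,0,0,0.2,0.3,-0.6,40],[0,0,0,0.3,0.5,-0.6,40],[0,0,0,0.4,0.7,-0.6,40],[0,0,0,0.4,0.7,-0.6,40],[0,0,0,0.4,0.7,-0.6,40]]}}

```text
t: 22.8
ee_pos: [544.9, 191.4, 144.4]
orientation: [-0.002, 3.141, 0.0]
ft_force: [0.0, 0.3, -2.9]
width: 51.8
grasp_force: 30.0
```

```bash
python3 - <<'E'
from h import *
o=ctrl.get_obs();c=ctrl.camera_info("wrist");p,d=shot("wrist","w3");X=cloud("wrist",d,c)
g=cv2.cvtColor(p,cv2.COLOR_RGB2GRAY)
m=comp((g>130)&(g<205)&(np.hypot(X[:,:,0]-501,X[:,:,1]-317)<75)&(X[:,:,2]>32)&(X[:,:,2]<45))
print(o["t"],o["ee_pos"],o["width"],"pan",circ("wrist",m,36,c),m.sum(),np.median(X[m][:,2]))
E
```

```text
22.8 [544.88073683 191.35921799 144.44331908] 51.81961269760559 pan (array([499.2, 320.3]), array([113.3, 114.7])) 11179 36.66678554668243
```

View pics/w3.png

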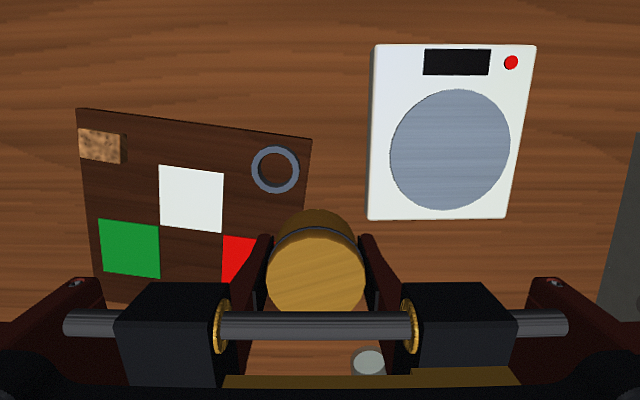

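The tin is held upright between the fingers at (315,270). The pan ellipse is fully visible at (450,149), unobstructed.

{"fn": "servo_tool", "kwargs": {"rows": [[0,0,0,0.07,0.2,0,40],[0,0,0,0.14,0.4,0,40],[0,0,0,0.2,0.58,0,40],[0,0,0,0.225,0.64,0.1,40],[0,0,0,0.225,0.64,0.25,40],[0,0,0,0.225,0.64,0.4,40],[0,0,0,0.225,0.64,0.47,40],[0,0,0,0.225,0.64,0.49,40],[0,0,0,0.225,0.64,0.49,40]]}}

```text
t: 23.98
ee_pos: [500.0, 318.7, 46.0]
orientation: [0.0, 3.141, -0.0]
ft_force: [0.2, 1.4, -1.6]
width: 51.9
grasp_force: 30.0
```

{"fn": "servo_tool", "kwargs": {"rows": [[0,0,0,0,0,0.004,40],[0,0,0,0,0,0.004,55],[0,0,0,0,0,0.004,70],[0,0,0,0,0,0.004,87],[0,0,0,0,0,0.004,87],[0,0,0,0,0,-0.15,87],[0,0,0,0,0,-0.4,87],[0,0,0,0,0,-0.7,87],[0,0,0,0,0,-0.82,87],[0,0,0,0,0,-0.82,87]]}}

```text
t: 25.22
ee_pos: [500.6, 320.1, 211.8]
orientation: [-0.001, 3.138, 0.004]
ft_force: [0.0, -0.6, -0.2]
width: 86.9
grasp_force: 0.0
```

```bash
python3 - <<'E'
from h import *
o=ctrl.get_obs();c=ctrl.camera_info("wrist");p,d=shot("wrist","w4");X=cloud("wrist",d,c);g=cv2.cvtColor(p,cv2.COLOR_RGB2GRAY)
near=np.hypot(X[:,:,0]-500,X[:,:,1]-319)
m=comp((abs(X[:,:,2]-81)<5)&(near<50));print(o["ee_pos"].round(1),"tin",np.median(X[m][:,2]),circ("wrist",m,81,c))
# rest in the tray, top camera
p,d=shot("top","t4");c=ctrl.camera_info("top");X=cloud("top",d,c);Z=X[:,:,2]
for k,h,xy in (("red",124,(499,-327)),("green",116,(588,-326)),("white",129,(408,-332)),("tin",81,(500,319))):
    m=(abs(Z-h)<7)&(np.hypot(X[:,:,0]-xy[0],X[:,:,1]-xy[1])<40)
    if m.sum()>30: m=comp(m);print(k,np.median(Z[m]),circ("top",m,h))
E
```

```text
[500.6 320.1 211.8] tin 81.52442764960429 (array([499.2, 320.2]), array([51. , 51.7]))
red 122.51676635338524 (array([ 499.6, -326.9]), array([54.9, 56.6]))
green 114.57126531691958 (array([ 589. , -326.6]), array([52.6, 54.8]))
white 126.8921132381798 (array([ 408.4, -331.1]), array([37.8, 39.2]))
tin 78.69401843955302 (array([501.8, 294.6]), array([ 8.7, 35. ]))
```

{"fn": "servo_tool", "kwargs": {"rows": [[0,0,0,0,-0.25,0,87],[0,0,0,0,-0.5,0,87],[0,0,0,0,-0.75,0,87],[0,0,0,0,-1.0,0,87]]}}

```text
t: 25.82
ee_pos: [498.3, 117.6, 207.6]
orientation: [0.002, -3.138, 0.001]
ft_force: [0.2, -0.1, 0.5]
width: 87.1
grasp_force: 0.0
```

{"fn": "servo_tool", "kwargs": {"rows": [[0,0,0,0,-0.25,0,87],[0,0,0,0,-0.5,0,87],[0,0,0,0,-0.75,0,87],[0,0,0,0,-1.0,0,87]]}}

```text
t: 26.32
ee_pos: [498.5, -82.0, 207.6]
orientation: [0.001, -3.138, -0.001]
ft_force: [1.3, 0.3, 0.1]
width: 86.8
grasp_force: 0.0
```

{"fn": "servo_tool", "kwargs": {"rows": [[0,0,0,0,-0.25,0,87],[0,0,0,0,-0.5,0,87],[0,0,0,0,-0.75,0,87],[0,0,0,0,-1.0,0,87],[0,0,0,0,-1.0,0,87],[0,0,0,0,-1.0,0,87]]}}

```text
t: 27.08
ee_pos: [498.9, -279.8, 207.8]
orientation: [0.0, -3.139, -0.003]
ft_force: [-0.4, -0.7, 0.2]
width: 86.8
grasp_force: 0.0
```

{"fn": "servo_tool", "kwargs": {"rows": [[0,0,0,0,-0.235,0,87],[0,0,0,0,-0.235,0.1,87],[0,0,0,0,-0.235,0.35,87],[0,0,0,0,-0.235,0.6,87],[0,0,0,0,-0.235,0.71,87],[0,0,0,0,-0.235,0.71,87],[0,0,0,0,-0.235,0.71,45],[0,0,0,0,-0.235,0.71,45],[0,0,0,0,-0.235,0.71,45],[0,0,0,0,-0.235,0.71,45]]}}

```text
t: 28.32
ee_pos: [500.4, -327.8, 68.5]
orientation: [-0.001, 3.14, -0.001]
ft_force: [-0.0, 1.7, 3.8]
width: 56.2
grasp_force: 30.0
```

{"fn": "servo_tool", "kwargs": {"rows": [[0,0,0,0,0,0,45],[0,0,0,0,0,-0.1,45],[0,0,0,0,0,-0.35,45],[0,0,0,0,0.2,-0.4,45],[0,0,0,-0.15,0.4,-0.4,45],[0,0,0,-0.3,0.6,-0.4,45],[0,0,0,-0.45,0.8,-0.4,45],[0,0,0,-0.6,1.0,-0.4,45],[0,0,0,-0.6,1.0,-0.4,45]]}}

```text
t: 29.45
ee_pos: [621.7, -125.0, 148.6]
orientation: [-0.007, 3.14, -0.0]
ft_force: [-0.2, -1.3, -2.0]
width: 56.2
grasp_force: 30.0
```

{"fn": "servo_tool", "kwargs": {"rows": [[0,0,0,0,0.25,0,45],[0,0,0,0,0.5,0,45],[0,0,0,0,0.75,0,45],[0,0,0,0,1.0,0,45],[0,0,0,0,1.0,0,45],[0,0,0,0,1.0,0,45]]}}

```text
t: 30.2
ee_pos: [619.4, 71.5, 148.0]
orientation: [0.001, -3.141, 0.001]
ft_force: [-0.3, -0.6, -2.1]
width: 56.6
grasp_force: 30.0
```

{"fn": "servo_tool", "kwargs": {"rows": [[0,0,0,-0.035,0.12,0,45],[0,0,0,-0.068,0.235,0,45],[0,0,0,-0.068,0.235,0.1,45],[0,0,0,-0.068,0.235,0.22,45],[0,0,0,-0.068,0.235,0.3,45],[0,0,0,-0.068,0.235,0.315,45],[0,0,0,-0.068,0.235,0.315,45]]}}

```text
t: 31.08
ee_pos: [633.4, 119.3, 84.6]
orientation: [0.001, -3.141, 0.0]
ft_force: [0.8, 0.5, -2.2]
width: 56.2
grasp_force: 30.0
```

{"fn": "servo_tool", "kwargs": {"rows": [[0,0,0,0,0,0.008,45],[0,0,0,0,0,0.008,59],[0,0,0,0,0,0.008,70],[0,0,0,0,0,0.008,87],[0,0,0,0,0,0.008,87],[0,0,0,0,0,-0.2,87],[0,0,0,0,0,-0.45,87],[0,0,0,0,0,-0.62,87],[0,0,0,0,0,-0.62,87]]}}

```text
t: 32.2
ee_pos: [635.1, 119.8, 212.0]
orientation: [-0.001, 3.136, 0.002]
ft_force: [1.1, 0.2, -0.2]
width: 87.2
grasp_force: 0.0
```

{"fn": "servo_tool", "kwargs": {"rows": [[0,0,0,0,-0.25,0,87],[0,0,0,0,-0.5,0,87],[0,0,0,0,-0.75,0,87],[0,0,0,0,-1.0,0,87]]}}

```text
t: 32.7
ee_pos: [632.4, -82.0, 207.0]
orientation: [0.001, -3.139, -0.001]
ft_force: [1.0, -0.5, -0.1]
width: 87.0
grasp_force: 0.0
```

{"fn": "servo_tool", "kwargs": {"rows": [[0,0,0,0.05,-0.25,0,87],[0,0,0,0.1,-0.5,0,87],[0,0,0,0.15,-0.75,0,87],[0,0,0,0.2,-1.0,0,87],[0,0,0,0.2,-1.0,0,87],[0,0,0,0.2,-1.0,0,87]]}}

```text
t: 33.45
ee_pos: [592.9, -280.0, 207.3]
orientation: [0.0, -3.14, -0.002]
ft_force: [1.0, 0.4, 0.3]
width: 87.1
grasp_force: 0.0
```

{"fn": "servo_tool", "kwargs": {"rows": [[0,0,0,0.028,-0.23,0,87],[0,0,0,0.028,-0.23,0.1,87],[0,0,0,0.028,-0.23,0.35,87],[0,0,0,0.028,-0.23,0.6,87],[0,0,0,0.028,-0.23,0.74,87],[0,0,0,0.028,-0.23,0.74,87],[0,0,0,0.028,-0.23,0.74,45],[0,0,0,0.028,-0.23,0.74,45],[0,0,0,0.028,-0.23,0.74,45],[0,0,0,0.028,-0.23,0.74,45]]}}

```text
t: 34.7
ee_pos: [588.5, -326.8, 61.8]
orientation: [-0.001, 3.14, -0.001]
ft_force: [-0.3, 1.1, 3.4]
width: 54.2
grasp_force: 30.0
```

{"fn": "servo_tool", "kwargs": {"rows": [[0,0,0,0,0,0,45],[0,0,0,0,0,-0.1,45],[0,0,0,0,0,-0.35,45],[0,0,0,0,0.2,-0.4,45],[0,0,0,-0.03,0.4,-0.4,45],[0,0,0,-0.06,0.6,-0.4,45],[0,0,0,-0.09,0.8,-0.4,45],[0,0,0,-0.12,1.0,-0.4,45],[0,0,0,-0.12,1.0,-0.4,45],[0,0,0,-0.12,1.0,-0.4,45]]}}

```text
t: 35.95
ee_pos: [611.9, -126.8, 141.2]
orientation: [-0.002, 3.141, -0.001]
ft_force: [-0.4, -0.5, -2.2]
width: 54.3
grasp_force: 30.0
```

{"fn": "servo_tool", "kwargs": {"rows": [[0,0,0,0,0.2,0,45],[0,0,0,-0.005,0.4,0,45],[0,0,0,-0.005,0.53,0,45],[0,0,0,-0.005,0.53,0.1,45],[0,0,0,-0.005,0.53,0.22,45],[0,0,0,-0.005,0.53,0.3,45],[0,0,0,-0.005,0.53,0.32,45],[0,0,0,-0.005,0.53,0.32,45]]}}

```text
t: 36.95
ee_pos: [613.0, -21.5, 76.7]
orientation: [0.0, 3.141, -0.0]
ft_force: [0.3, 0.4, -3.3]
width: 54.6
grasp_force: 30.0
```

{"fn": "servo_tool", "kwargs": {"rows": [[0,0,0,0,0.004,0.004,45],[0,0,0,0,0.004,0.004,57],[0,0,0,0,0.004,0.004,70],[0,0,0,0,0.004,0.004,87],[0,0,0,0,0.004,0.004,87],[0,0,0,0,0,-0.2,87],[0,0,0,0,0,-0.45,87],[0,0,0,0,0,-0.66,87],[0,0,0,0,0,-0.66,87]]}}

```text
t: 38.08
ee_pos: [615.1, -20.7, 212.6]
orientation: [-0.001, 3.134, -0.001]
ft_force: [-0.2, -0.5, -0.5]
width: 86.8
grasp_force: 0.0
```

{"fn": "servo_tool", "kwargs": {"rows": [[0,0,0,0.2,-0.25,0,87],[0,0,0,0.4,-0.5,0,87],[0,0,0,0.6,-0.75,0,87],[0,0,0,0.8,-1.0,0,87],[0,0,0,1.0,-1.0,0,87],[0,0,0,1.0,-1.0,0,87]]}}

```text
t: 38.83
ee_pos: [409.6, -220.6, 207.4]
orientation: [-0.004, -3.138, -0.003]
ft_force: [0.7, -0.3, -0.2]
width: 86.8
grasp_force: 0.0
```

{"fn": "servo_tool", "kwargs": {"rows": [[0,0,0,0.01,-0.25,0,87],[0,0,0,0.01,-0.5,0,87],[0,0,0,0.01,-0.555,0,87],[0,0,0,0.01,-0.555,0.25,87],[0,0,0,0.01,-0.555,0.5,87],[0,0,0,0.01,-0.555,0.54,87],[0,0,0,0.01,-0.555,0.54,30],[0,0,0,0.01,-0.555,0.54,30],[0,0,0,0.01,-0.555,0.54,30],[0,0,0,0.01,-0.555,0.54,30]]}}

```text
t: 40.08
ee_pos: [411.5, -332.1, 101.7]
orientation: [-0.001, 3.14, -0.002]
ft_force: [0.3, -0.3, -0.3]
width: 50.5
grasp_force: 0.0
```

{"fn": "servo_tool", "kwargs": {"rows": [[0,0,0,0,0,0,30],[0,0,0,0,0,0,30],[0,0,0,0,0,-0.1,30],[0,0,0,0,0,-0.3,30],[0,0,0,0,0.2,-0.3,30],[0,0,0,0,0.4,-0.3,30],[0,0,0,0,0.6,-0.3,30],[0,0,0,0,0.8,-0.3,30],[0,0,0,0,1.0,-0.3,30],[0,0,0,0,1.0,-0.3,30]]}}

```text
t: 41.32
ee_pos: [409.9, -129.6, 160.3]
orientation: [0.006, -3.14, -0.001]
ft_force: [0.5, -0.5, -2.6]
width: 39.0
grasp_force: 30.0
```

{"fn": "servo_tool", "kwargs": {"rows": [[0,0,0,0,0.25,0,30],[0,0,0,-0.1,0.5,0,30],[0,0,0,-0.25,0.75,0,30],[0,0,0,-0.4,0.94,0,30],[0,0,0,-0.55,0.94,0,30],[0,0,0,-0.7,0.94,0,30],[0,0,0,-0.7,0.94,0,30],[0,0,0,-0.7,0.94,0,30]]}}

```text
t: 42.32
ee_pos: [549.8, 55.7, 160.0]
orientation: [0.0, -3.14, 0.0]
ft_force: [-0.1, -0.3, -2.1]
width: 39.4
grasp_force: 30.0
```

```bash
python3 look.py w5 188,549,59 138,631,119 130,611,-20
```

```text
[549.6  55.8 160.2]
188,549,59 188.5 (array([543.5,  56.3]), array([39. , 52.4])) 4591
130,611,-20 129.9 (array([587.3, -17.8]), array([12.9, 42.5])) 579
```

View pics/w5.png

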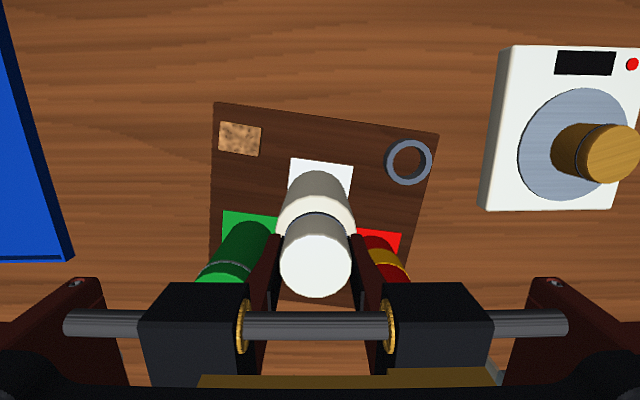

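The bottle is held upright with its cap at (316,265), above the white pad at (320,175). Red and green stand on their own pads at either side, and the tin stands on the pan at (595,150).

{"fn": "servo_tool", "kwargs": {"rows": [[0,0,0,-0.016,0.016,0,30],[0,0,0,-0.016,0.016,0.08,30],[0,0,0,-0.016,0.016,0.16,30],[0,0,0,-0.016,0.016,0.21,30],[0,0,0,-0.016,0.016,0.225,30],[0,0,0,-0.016,0.016,0.225,30],[0,0,0,-0.016,0.016,0.225,30]]}}

```text
t: 43.25
ee_pos: [554.0, 59.6, 115.7]
orientation: [-0.001, 3.141, 0.0]
ft_force: [1.4, 0.4, -2.3]
width: 39.3
grasp_force: 30.0
```

{"fn": "servo_tool", "kwargs": {"rows": [[0,0,0,0.005,0,0.006,30],[0,0,0,0.005,0,0.008,30],[0,0,0,0.005,0,0.008,42],[0,0,0,0.005,0,0.008,60],[0,0,0,0.005,0,0.008,87],[0,0,0,0.005,0,0.008,87],[0,0,0,0.005,0,0.008,87],[0,0,0,0,0,-0.2,87],[0,0,0,0,0,-0.45,87],[0,0,0,0,0,-0.5,87]]}}

```text
t: 44.5
ee_pos: [555.8, 59.8, 219.0]
orientation: [-0.001, 3.136, 0.001]
ft_force: [0.1, -0.4, -0.8]
width: 86.9
grasp_force: 0.0
```

{"fn": "servo_tool", "kwargs": {"rows": [[0,0,0,0.25,0,0,87],[0,0,0,0.5,0,-0.1,87],[0,0,0,0.6,0,-0.2,87],[0,0,0,0.6,0,-0.2,87],[0,0,0,0.6,0,-0.2,87],[0,0,0,0.6,0,-0.2,87]]}}

```text
t: 45.25
ee_pos: [434.3, 59.5, 254.8]
orientation: [0.001, -3.14, 0.0]
ft_force: [-0.2, 0.6, -0.3]
width: 86.9
grasp_force: 0.0
```

```bash
python3 look.py w6 138,631,118 130,611,-20 143,552,59 81,499,320; python3 - <<'E'
from h import *
p,d=shot("scene","s6");p,d=shot("top","t6");X=cloud("top",d);Z=X[:,:,2]
for k,h,xy in (("red",138,(631,118)),("green",130,(611,-20)),("white",143,(552,59)),("tin",81,(500,319))):
    m=(abs(Z-h)<7)&(np.hypot(X[:,:,0]-xy[0],X[:,:,1]-xy[1])<45)
    if m.sum()>30: m=comp(m);print(k,np.median(Z[m]).round(1),circ("top",m,h),m.sum())
cv2.imwrite("pics/c6.png",np.hstack([cv2.imread("pics/%s.png"%n)[:,120:520] for n in ("s6","w6")]))
E
```

```text
[434.2  59.5 254.8]
138,631,118 138.5 (array([636.6, 120.5]), array([41.5, 60.6])) 955
130,611,-20 130.4 (array([631.1, -19.3]), array([10.8, 43.2])) 175
143,552,59 143.3 (array([546.2,  60.9]), array([38.6, 41.5])) 883
81,499,320 81.3 (array([498.5, 317.2]), array([51.2, 55.9])) 1219
red 136.4 (array([632.6, 118. ]), array([52.9, 55.4])) 670
green 128.5 (array([613.5, -20.5]), array([52.5, 53.2])) 629
white 141.3 (array([551.4,  58.6]), array([36.9, 37.9])) 344
tin 78.9 (array([502.3, 315.9]), array([50.8, 51.4])) 571
```

View pics/c6.png

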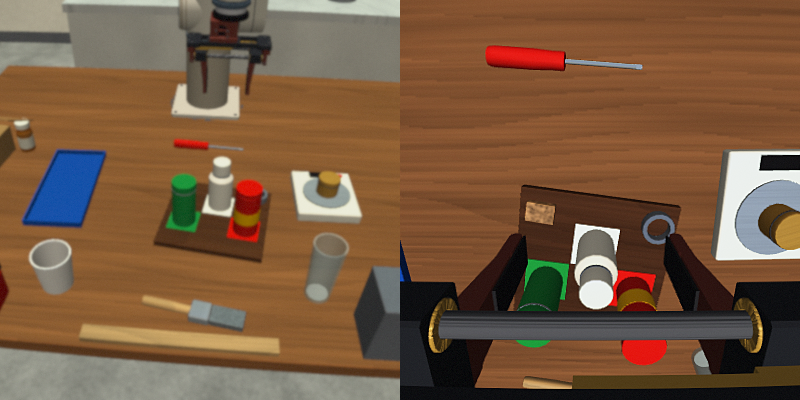

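The scene and wrist views show all three upright on their own pads, the tin upright on the pan, and the gripper clear. Measured errors are at most about 5 mm.

```bash
python3 -c "
from workcell import ctrl
print(ctrl.close_job())"
```

```text
the job is handed in; nothing more can be done
None
```

I handed the job in at about 45 s of robot time. My last check showed the tin centred on the scale pan and the red canister, green jar and white bottle upright on their own pads, each within about 5 mm; the interface gave no verdict.

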